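# Start up the microscope laser at its control console

### The arm

A 6-joint arm with a two-finger parallel gripper is mounted at the origin on the work surface. World frame = base frame: x ahead of the robot, y to its left, z up, the work surface at z = 0. Lengths are in m, angles in rad, forces in N, time in s.
With the tool pointing down it reaches from about 0.225 to 0.875 m from the base axis. Payload 3.4 kg.
Tool frame: the origin (TCP) lies on the centre line of the jaws, within the pads' length; the fingertips stand 22 mm ahead of it and the grasp point (between the pads) lies 3 mm ahead of it; z points along the fingers, y is the line along which they close (so a half turn about z gives the same grasp; the last joint's range is limited). The gripper opens to 85 mm and grips with 20 to 120 N. Pads are 22 mm wide; open, the fingers measure 114 mm over their backs; the gripper's body (76 mm by 85 mm) begins 54 mm behind the grasp point. The pads swing forward as they close: fully open they stand 13 mm farther back than shut.
Start: joints at [0.998, 0.276, 1.505, -0, 1.361, -0.121], TCP at [0.251, 0.517, 0.253] pointing down, gripper open.
Joint ranges: [-2.89, 2.89], [-0.75, 2.08], [0.22, 2.7], [-1.18, 4.32], [0.11, 2.71], [-2.7, 2.7]. Speed limits (rad/s): [2.57, 2.57, 3.14, 3.14, 3.14, 3.14].

### API

Orientations are given as a unit quaternion [w, x, y, z].
In Python, from rig import manip, get_image, get_state gives the robot as it stands (manip), with the cameras as plain functions and the readings as plain functions.
- The arm moves only by the shell command python3 steer.py FILE [OPENING] [FORCE], which reads ROWS from the file FILE. ROWS is a JSON list of rows, 1 to 5 of them, each an object with the fields trans (a list: dx, dy, dz in m), spin (a turn about the tool's z in rad); a field left out counts as zero; each row shifts and turns the commanded pose from where the row before left it, along the tool's axes as they then stand; what a row does not reach is not made up. A row lasts 1/12 s, in which the tool goes at most 0.0417 m and 0.125 rad, less where a joint would pass 70% of its speed; a pose out of reach is approached as far as the arm can. OPENING is the finger opening in m, set as the command begins (- or left out keeps the last). The fingers move at their own pace and stop on an object; FORCE is the grip in N (left out, the last holds). Time passes only in rows, so rows that do not move let the fingers close. It prints the time, the measured TCP pose, the force, the opening and the grip force at its end. Input that does not fit is refused with a message, and nothing moves.
- get_state(): the state, without advancing time (a new reading comes with each control period).
- get_image(name): name is "scene" or "top"; returns a dict with "img" (420x560x3 uint8, red, green, blue), "camera_matrix" (3x3 intrinsics, pixels), "k1" (the pictures are not rectified: a ray, as slopes to the right and down, at radius r is drawn at 1 + k1 r^2 times it, then the intrinsics apply), "T" (4x4, takes a point from camera to world coordinates). Camera axes: x right, y down, z forward; pixel columns grow to the right and rows downward; lengths in m; the calibration is good to about 2 mm. A picture is of the moment at which its call begins. There is no depth.
- manip.sign_off(): hands the job in; it is judged then, once.
The state is a dict: "clock": time; "qpos": joint angles; "qd": joint speeds; "effort": joint torques, N m; "position": TCP position; "ee_rot": TCP orientation; "contact_force": force on the tool from outside, world axes, zero at the start; "moment": the same for the moment, N m; "width": finger opening in m; "gripper_force": force on a finger pad.
Only numpy, scipy, OpenCV 4.12 (cv2) and the standard library are available. Lean on these libraries where they do the work, as an engineer would, in place of code of your own. Each camera call takes 0.05 s, during which the arm holds its last target. There are 200 camera calls.

### The job

Start the microscope's laser at the sloping grey-faced control console, pressing one control at a time with the tips of the closed fingers: first switch the mains on by pressing down the raised, white-lined end of the black rocker, then press the blue reset button right in and let it come out again, and then press the green start button right in, keep it in for two full seconds and let it come out. Do not press the red mushroom emergency stop or the white hood-lamp button, and do not lift or move the tin, the bottle, the probe box or the screwdriver around it.

Things in the scene. Friction and masses are not known exactly. Their poses are not given: they have to be found in the camera images.
- console: Control console, a white desk case 240 mm deep (x), 380 mm wide (y), fixed to the bench. Origin: centre of its underside, at bench height. x points to its back, y to its left seen from the robot, z up. Its grey panel rises at 10 degrees from 52 mm high at the front (x = -120 mm) to 82 mm at x = +50 mm; behind it is a flat ledge, 82 mm high. Panel normal here: (-0.174, 0, 0.985).
- row (a point): Point on the panel in the middle of the row of controls, 64 mm above the bench; axes as the console's. Along y from here: black rocker at +140 mm, three push buttons (blue, green, white in any order) at +65, 0 and -65 mm, red mushroom stop at -140 mm. All are pressed against the panel normal. 70 mm behind the row: pilot lamps, a display and, behind the rocker, a key standing 33 mm tall.
- rocker (a joint): Black mains rocker, 38 mm long (along the console's x), 22 mm wide, a V from the side, pivoting at its middle 4 mm above the panel. 0 rad = off (near end raised to 12 mm above the panel; starts so), 0.4 rad = on (near end down at 4 mm; the bezel round it is 2 mm high). It moves stiffly and stays where it is left, so press it right down; about 2 N on the near end moves it.
- rocker_on (a point): Point to press on the rocker: on the top face of its near end (the end with a white line), 16 mm from the pivot, moves with the rocker. It goes down by about 6.5 mm. The frame tilts with the rocker.
- blue (a joint): Travel of the blue reset button: 0 m = out, 0.005 m = fully in. A spring returns it: about 1.5 N to start moving, 5 N fully in.
- blue_top (a point): Centre of the top of the blue cap (24 mm diameter, top 12 mm above the panel when out, in a steel bezel of 30 mm diameter and 4 mm height). z points out of the panel, x to the console's back, y to its left.
- green (a joint): Travel of the green start button: 0 m = out, 0.005 m = fully in; same spring as the blue one.
- green_top (a point): Centre of the top of the green cap; same size and axes as the blue one.
- white (a joint): Travel of the white hood-lamp button, not to be pressed: 0 m = out, 0.005 m = fully in; same spring as the blue one.
- white_top (a point): Centre of the top of the white cap; same size and axes as the blue one.
- stop (a joint): Travel of the red emergency stop, not to be pressed: 0 m = out, 0.005 m = fully in; about 6 N to start moving.
- stop_top (a point): Centre of the top of the red mushroom head (40 mm diameter, top 29 mm above the panel).
- tin: Loose round aluminium sample tin, 46 mm diameter, 26 mm high, standing on the console's ledge. Origin: centre of its underside.
- bottle: Loose small amber bottle, 34 mm diameter, 80 mm high, standing on the bench to the left of the console. Origin: centre of its underside.
- probe_box: Loose flat grey box with an orange lid, 45 x 65 x 16 mm, lying on the bench in front of the console. Origin: centre of its underside.
- driver: Loose screwdriver with a yellow handle, 170 mm long, lying on the bench to the right of the console, along its x axis. Origin: at its middle, on the underside.

How it is judged:
On the way, in this order (a step that is already met when the one before it is completed fails the run):
1. the rocker is on (value of joint rocker above 0.33 rad), for 0.1 s.
2. the blue reset button is pressed in, with the rocker on (value of joint rocker above 0.33 rad and value of joint blue above 0.0035 m), for 0.1 s.
3. the blue button has come out again (value of joint rocker above 0.33 rad and value of joint blue below 0.001 m), for 0.1 s.
4. the green start button is kept in for two seconds, with the blue one out (all of step 3 and value of joint green above 0.0035 m), for 1.9 s.
At the end, for the whole second after the job is handed in: The rocker is on (over 0.33 rad), all four buttons are out (less than 1 mm in), and the tin, bottle, probe box and screwdriver are at rest within 15 mm of where they started (all of step 3 and value of joint each of green, white, stop below 0.001 m and distance of each of tin, bottle, probe_box, driver from where it was at the start of the episode below 0.015 m and linear speed of each of tin, bottle, probe_box, driver below 0.02 m/s); the robot touches nothing.
It fails at once if the emergency stop is pressed (over 1.5 mm) (value of joint stop above 0.0015 m).
It fails at once if the white hood-lamp button is pressed (over 2 mm) (value of joint white above 0.002 m).
It fails at once if blue or green is pressed (over 2 mm) while the rocker is off (value of joint rocker below 0.2 rad and value of joint any of blue, green above 0.002 m).
It fails at once if blue and green are pressed together (over 2 mm) (value of joint each of blue, green above 0.002 m).
It fails at once if the tin, the bottle, the probe box or the screwdriver is lifted, knocked or pushed away (over 25 mm) (distance of any of tin, bottle, probe_box, driver from where it was at the start of the episode above 0.025 m).
It also fails if it takes over 42 s, if anything falls off the work surface, if the arm or the gripper's body presses on something with over 40 N, if the wrist force passes 120 N, or if a joint passes its speed limit or range.

## Working session

There is one attempt and no reset: what is moved stays moved. The work goes in short steps, Python scripts to look and compute and a shell command to move; the robot and the scene stay as the last step left them, time stands still between calls to the robot, and variables do not carry over. Pictures are saved under pics/ and viewed, at most 10 in all, crops included, and the job is handed in when it is done.

```bash
ls; mkdir -p pics
python3 - <<'E'
from rig import manip, get_image, get_state
import cv2,numpy as np
s=get_state();print(s)
for n in("scene","top"):
    d=get_image(n);cv2.imwrite(f"pics/{n}0.png",cv2.cvtColor(d["img"],cv2.COLOR_RGB2BGR));np.savez(f"{n}0.npz",**d);print(d["camera_matrix"],d["k1"],d["T"])
E
```

```text
pics
rig.py
steer.py
{'clock': 0.0, 'qpos': array([ 9.97972553e-01,  2.76600883e-01,  1.50614890e+00,  6.80758558e-06,
        1.36068161e+00, -1.20998933e-01]), 'qd': array([-0.00066871,  0.00043362, -0.00049285,  0.00061399,  0.00090612,
        0.00289555]), 'effort': array([-9.66303778e-04, -4.16776800e+01, -2.45807719e+01, -7.34787700e-04,
        1.12054904e-02,  1.70462283e-05]), 'position': array([0.25078477, 0.51688469, 0.25243003]), 'ee_rot': array([-3.15710419e-04,  2.23996291e-01,  9.74589563e-01, -8.63467433e-04]), 'contact_force': array([-0.68270512, -1.41372518,  0.18784444]), 'moment': array([-0.01290513,  0.03384416,  0.02268201]), 'gripper_force': 0.0, 'width': 0.08533646533972833}
[[524.91441052   0.         278.43662222]
 [  0.         524.91441052 209.73229364]
 [  0.           0.           1.        ]] -0.10147201458828746 [[ 0.43403073  0.63601418 -0.63804646  1.21300994]
 [ 0.90074736 -0.31931882  0.29443112 -0.25918337]
 [-0.01647788 -0.70251082 -0.71148227  0.85138498]
 [ 0.          0.          0.          1.        ]]
[[437.94220071   0.         289.08582889]
 [  0.         437.94220071 208.50341263]
 [  0.           0.           1.        ]] 0.020302806359716968 [[ 0.06326513 -0.97329668  0.22066058  0.31436154]
 [-0.99797936 -0.06300384  0.00822919  0.06356501]
 [ 0.00589302 -0.22073533 -0.97531594  1.00023966]
 [ 0.          0.          0.          1.        ]]
```

View pics/scene0.png

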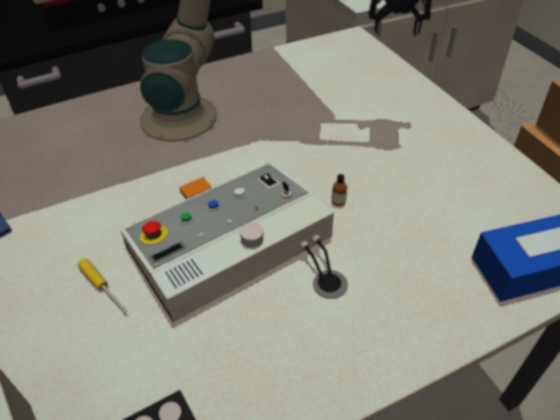

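View pics/top0.png

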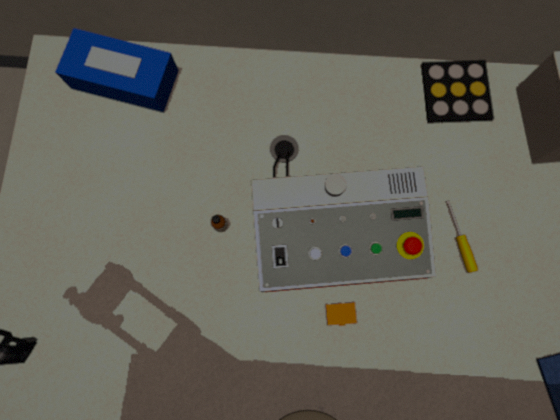

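The buttons from the left are white, blue and green. In the top view, the rocker is at (280,257), white (315,254), blue (345,251), green (376,248) and stop (411,246). In the scene view, those are (267,180), (239,192), (213,204), (185,216) and (151,229). Next I'll mask the colours and triangulate.

```bash
cat > loc.py <<'E'
import cv2,numpy as np
def ray(d,p):
    q=cv2.undistortPoints(np.array([[p]],float),d["camera_matrix"],np.array([float(d["k1"]),0,0,0]))[0,0]
    v=d["T"][:3,:3]@[q[0],q[1],1];return d["T"][:3,3],v/np.linalg.norm(v)
def cen(d,near,f,r=13):
    im=d["img"].astype(int);m=f(im[...,0],im[...,1],im[...,2])
    Y,X=np.mgrid[:420,:560];m&=np.hypot(X-near[0],Y-near[1])<r
    return np.array([X[m].mean(),Y[m].mean()]),m.sum()
def tri(rs):
    A=sum(np.eye(3)-np.outer(v,v) for o,v in rs);b=sum((np.eye(3)-np.outer(v,v))@o for o,v in rs)
    p=np.linalg.solve(A,b);return p,[np.linalg.norm(np.cross(p-o,v)) for o,v in rs]
E
cat > m.py <<'E'
from loc import *
S,T=np.load("scene0.npz"),np.load("top0.npz")
blue=lambda r,g,b:b>r+50
green=lambda r,g,b:(g>r+40)
red=lambda r,g,b:(r>g+80)&(b<90)&(g<80)
white=lambda r,g,b:(r>150)
P={}
for n,ps,pt,f in[("white",(239,192),(315,254),white),("blue",(213,204),(345,251),blue),("green",(185,216),(376,248),green),("stop",(151,229),(411,246),red)]:
    a,na=cen(S,ps,f);b,nb=cen(T,pt,f);P[n],e=tri([ray(S,a),ray(T,b)])
    print(n,a,na,b,nb,P[n].round(4),np.round(e,4))
# caps: console coords relative to row point; n=(-.174,0,.985)
n=np.array([-.174,0,.985])
names=["white","blue","green"]
L=np.array([np.array([0,y,0])+h*n for y,h in[(.065,.010),(0,.010),(-.065,.010),(-.14,.024)]])
W=np.array([P[k] for k in["white","blue","green","stop"]])
l=L[:,:2]-L[:,:2].mean(0);w=W[:,:2]-W[:,:2].mean(0)
yaw=np.arctan2((l[:,0]*w[:,1]-l[:,1]*w[:,0]).sum(),(l*w).sum())
c,s=np.cos(yaw),np.sin(yaw);R=np.array([[c,-s,0],[s,c,0],[0,0,1]])
row=(W-L@R.T).mean(0);print("yaw",yaw,"row",row,"res",(W-L@R.T-row).round(4).tolist())
for k,v in [("rocker",(0,.14,0))]+[(k,(-.0021,y,.0118)) for k,y in zip(names,(.065,0,-.065))]: print(k,(row+R@v).round(4))
for d,nm in((S,"scene"),(T,"top")):
    im=d["img"][...,::-1].copy()
    for y,h in[(.14,.004),(.065,.012),(0,.012),(-.065,.012),(-.14,.029)]:
        q=row+R@(np.array([0,y,0])+h*n);Ti=np.linalg.inv(d["T"]);
        u=cv2.projectPoints((Ti[:3,:3]@q+Ti[:3,3])[None],np.zeros(3),np.zeros(3),d["camera_matrix"],np.array([float(d["k1"]),0,0,0]))[0].ravel()
        print(nm,y,u.round(1))
bx=(110,160,215,275) if 0 else None
a=S["img"][150:250,120:310,::-1];b=T["img"][200:300,245:435,::-1]
cv2.imwrite("pics/crop.png",cv2.resize(np.vstack([a,b]),None,fx=3,fy=3,interpolation=cv2.INTER_NEAREST))
E
python3 m.py
```

```text
white [238.95744681 190.44680851] 47 [nan nan] 0 [nan nan nan] [nan nan]
blue [212.65671642 203.35820896] 67 [345.47560976 250.58536585] 82 [ 0.4396 -0.054   0.0771] [0.0006 0.0006]
green [185.54098361 216.04918033] 61 [375.68       248.01333333] 75 [ 0.4493 -0.1176  0.0771] [0.0005 0.0005]
stop [150.85714286 227.01098901] 182 [412.34615385 245.31196581] 234 [ 0.4583 -0.1921  0.0883] [0.0007 0.0007]
yaw nan row [nan nan nan] res [[nan, nan, nan], [nan, nan, nan], [nan, nan, nan], [nan, nan, nan]]
rocker [nan nan nan]
white [nan nan nan]
blue [nan nan nan]
green [nan nan nan]
scene 0.14 [nan nan]
scene 0.065 [nan nan]
scene 0 [nan nan]
scene -0.065 [nan nan]
scene -0.14 [nan nan]
top 0.14 [nan nan]
top 0.065 [nan nan]
top 0 [nan nan]
top -0.065 [nan nan]
top -0.14 [nan nan]loc.py:8: RuntimeWarning: Mean of empty slice.
  return np.array([X[m].mean(),Y[m].mean()]),m.sum()
  ret = ret.dtype.type(ret / rcount)
```

View pics/crop.png

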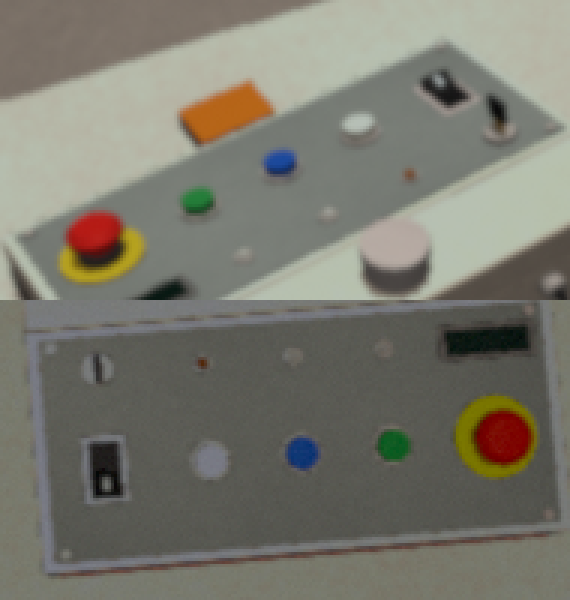

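The crops match the masks, but the white cap is dimmer in the top view, so I'll lower its threshold there.

```bash
sed -i 's/b,nb=cen(T,pt,f)/b,nb=cen(T,pt,f if n!="white" else (lambda r,g,b:(b>120)\&(b>g)),9)if n!="stop" else cen(T,pt,f)/' m.py; python3 m.py; python3 -c "
import numpy as np;print(np.load('top0.npz')['img'][254,300:330:2].tolist())"
cat > go.py <<'E'
import sys,numpy as np
from rig import manip, get_image, get_state
from scipy.spatial.transform import Rotation as R
s=get_state();r=R.from_quat(np.roll(s["ee_rot"],-1));p=s["position"]
c,sn=np.cos(.1523),np.sin(.1523);a=[float(v) for v in sys.argv[1:]]  # console dx,dy from row, tip z
t=np.array([.4412+c*a[0]-sn*a[1],-.0534+sn*a[0]+c*a[1],a[2]+.022])
x=r.apply([1,0,0]);print("t",s["clock"],"tool move",r.inv().apply(t-p).round(4),"yaw err",(3.2939-np.arctan2(x[1],x[0])%(2*np.pi)).round(4),"tipz",p[2]-.022,"f",s["contact_force"].round(2),"q",s["qpos"].round(2))
E
echo '[{"spin": -0.125}, {"spin": -0.125}, {"spin": -0.125}, {"spin": -0.125}, {"spin": -0.1}]' > rows.txt && python3 steer.py rows.txt 0 40; python3 go.py -.024 .14 .12
```

```text
clock: 0.52
position: [0.2509, 0.5171, 0.2528]
ee_rot: [-0.0, -0.077, 0.997, -0.0]
contact_force: [-0.4, 0.4, -0.3]
width: 0.0257
gripper_force: 0.0
t 0.5167 tool move [-0.0769 -0.4528  0.1111] yaw err -0.0017 tipz 0.23075919566504524 f [-0.35  0.38 -0.3 ] q [ 1.    0.28  1.51 -0.    1.36 -0.73]
```

```bash
echo '[{"trans": [-0.006, -0.035, 0]}, {"trans": [-0.006, -0.035, 0]}, {"trans": [-0.006, -0.035, 0]}, {"trans": [-0.006, -0.035, 0]}, {"trans": [-0.006, -0.035, 0]}]' > rows.txt && python3 steer.py rows.txt >/dev/null; echo '[{"trans": [-0.006, -0.035, 0]}, {"trans": [-0.006, -0.035, 0]}, {"trans": [-0.006, -0.035, 0]}, {"trans": [-0.006, -0.035, 0]}, {"trans": [-0.006, -0.035, 0]}]' > rows.txt && python3 steer.py rows.txt; python3 go.py -.024 .14 .12
```

```text
clock: 1.35
position: [0.3619, 0.1784, 0.2531]
ee_rot: [-0.0, -0.074, 0.997, 0.0]
contact_force: [0.5, 0.5, 0.4]
width: 0.0001
gripper_force: 0.0
t 1.35 tool move [-0.0196 -0.101   0.1111] yaw err 0.0037 tipz 0.2311434959290922 f [0.47 0.45 0.36] q [ 0.28  0.01  1.83  0.    1.3  -1.43]
```

```bash
echo '[{"trans": [-0.007, -0.034, 0.01]}, {"trans": [-0.007, -0.034, 0.03]}, {"trans": [-0.005, -0.033, 0.03]}, {"trans": [0, 0, 0.03]}, {"trans": [0, 0, 0.011]}]' > rows.txt && python3 steer.py rows.txt>/dev/null; echo '[{}]' > rows.txt && python3 steer.py rows.txt; python3 go.py -.024 .14 .09
python3 -c "
from rig import manip, get_image, get_state;import cv2
a=get_image('scene')['img'][130:250,120:310,::-1];b=get_image('top')['img'][190:300,245:435,::-1]
import numpy as np;cv2.imwrite('pics/c2.png',cv2.resize(np.vstack([a,b]),None,fx=2.6,fy=2.6))"
```

```text
clock: 1.85
position: [0.3914, 0.0873, 0.1443]
ee_rot: [-0.004, -0.073, 0.997, 0.0]
contact_force: [-0.7, 0.5, -0.6]
width: -0.0002
gripper_force: 0.0
t 1.85 tool move [-0.0042 -0.0066  0.0323] yaw err 0.0062 tipz 0.12233225141810891 f [-0.66  0.51 -0.57] q [ 0.05  0.12  2.02  0.    1.02 -1.67]
```

View pics/c2.png

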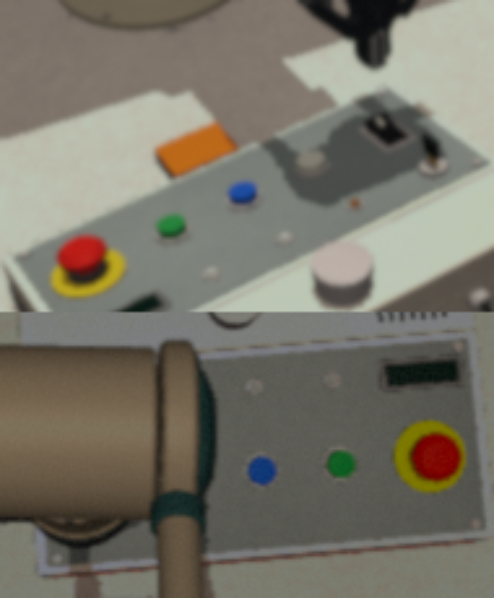

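The closed fingertips are above and in front of the rocker (scene crop ~(375,60), rocker at (385,130)). Now descending.

```bash
echo '[{"trans": [-0.0042, -0.0066, 0.015]}, {"trans": [0, 0, 0.015]}, {"trans": [0, 0, 0.008]}, {}, {}]' > rows.txt && python3 steer.py rows.txt; python3 go.py -.024 .14 .0657
```

```text
clock: 2.37
position: [0.3994, 0.0827, 0.1098]
ee_rot: [0.0, -0.074, 0.997, 0.0]
contact_force: [0.8, 0.6, 0.4]
width: -0.0002
gripper_force: 0.0
t 2.3667 tool move [ 0.0034 -0.0009  0.0221] yaw err 0.0032 tipz 0.0878131913923633 f [0.77 0.58 0.38] q [ 0.03  0.17  2.06  0.    0.91 -1.69]
```

```bash
echo '[{"trans": [0.0034, -0.0009, 0.004]}, {"trans": [0, 0, 0.004]}, {"trans": [0, 0, 0.004]}, {"trans": [0, 0, 0.003]}, {}]' > rows.txt && python3 steer.py rows.txt; python3 go.py -.024 .14 .0657
```

```text
clock: 2.78
position: [0.3956, 0.0809, 0.0938]
ee_rot: [-0.0, -0.074, 0.997, 0.0]
contact_force: [-0.5, -0.0, -0.9]
width: -0.0002
gripper_force: 0.0
t 2.7833 tool move [-0.0007  0.0003  0.0061] yaw err 0.0041 tipz 0.07175864618564862 f [-0.47 -0.01 -0.87] q [ 0.03  0.19  2.09  0.    0.87 -1.69]
```

```bash
echo '[{"trans": [0, 0, 0.002]}, {"trans": [0, 0, 0.002]}, {}]' > rows.txt && python3 steer.py rows.txt; python3 go.py -.024 .14 .0657; echo '[{"trans": [0, 0, 0.002]}, {}]' > rows.txt && python3 steer.py rows.txt;python3 go.py -.024 .14 .0657
```

```text
clock: 3.03
position: [0.3958, 0.0809, 0.0899]
ee_rot: [-0.0, -0.074, 0.997, 0.0]
contact_force: [-0.6, -1.0, -0.1]
width: 0.0001
gripper_force: 0.0
t 3.0333 tool move [-0.0005  0.0004  0.0022] yaw err 0.0041 tipz 0.06792480433323236 f [-0.6  -1.04 -0.11] q [ 0.03  0.19  2.1   0.    0.85 -1.69]
clock: 3.2
position: [0.3961, 0.0809, 0.0881]
ee_rot: [0.0, -0.074, 0.997, 0.0]
contact_force: [0.1, -0.0, 0.0]
width: -0.0001
gripper_force: 0.1
t 3.2 tool move [-0.0002  0.0004  0.0004] yaw err 0.0042 tipz 0.06606188538188101 f [ 0.08 -0.    0.  ] q [ 0.03  0.2   2.1   0.    0.85 -1.69]
```

```bash
python3 -c "
from rig import manip, get_image, get_state;import cv2,numpy as np
d=get_image('scene');np.savez('scene1.npz',**d)
cv2.imwrite('pics/c3.png',cv2.resize(d['img'][130:230,220:330,::-1],None,fx=5,fy=5))"
```

```text
(no output)
```

View pics/c3.png

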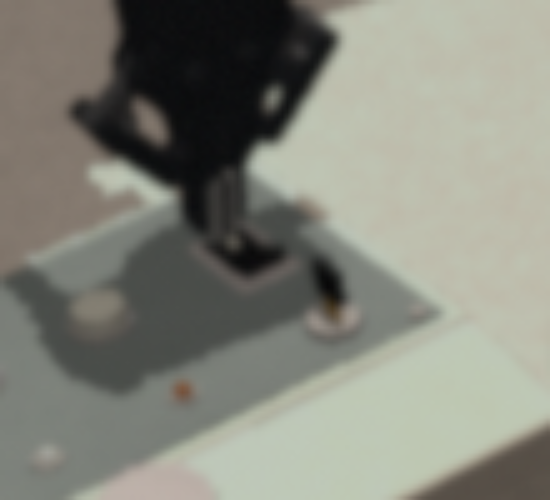

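The tip is just in front of the rocker: the white line is still visible behind it at scene ~(267,178), and no force has been felt. I'll lift, move 9 mm back and press again.

```bash
echo '[{"trans": [0, 0, -0.01]}, {"trans": [0, 0, -0.008]}, {"trans": [-0.005, 0, 0]}, {"trans": [-0.004, 0, 0]}, {}]' > rows.txt && python3 steer.py rows.txt>/dev/null;echo '[{"trans": [0, 0, 0.004]}, {"trans": [0, 0, 0.002]}, {"trans": [0, 0, 0.001]}, {}]' > rows.txt && python3 steer.py rows.txt; python3 go.py -.015 .14 .0657; echo '[{"trans": [0, 0, 0.002]}, {}]' > rows.txt && python3 steer.py rows.txt;python3 go.py -.015 .14 .0657
```

```text
clock: 4.0
position: [0.4041, 0.0822, 0.0985]
ee_rot: [-0.001, -0.074, 0.997, 0.0]
contact_force: [-0.6, 0.9, -0.8]
width: -0.0001
gripper_force: 0.0
t 4.0 tool move [-0.0011  0.0003  0.0108] yaw err 0.0042 tipz 0.07654827700054831 f [-0.63  0.94 -0.82] q [ 0.03  0.19  2.07  0.    0.88 -1.69]
clock: 4.17
position: [0.4045, 0.0822, 0.0968]
ee_rot: [-0.0, -0.074, 0.997, 0.0]
contact_force: [-0.4, 0.3, -0.5]
width: 0.0002
gripper_force: 0.0
t 4.1667 tool move [-0.0007  0.0004  0.0091] yaw err 0.0042 tipz 0.07484687480037527 f [-0.41  0.29 -0.47] q [ 0.03  0.19  2.07  0.    0.88 -1.69]
```

```bash
for i in 1 2; do echo '[{"trans": [0, 0, 0.002]}, {}]' > rows.txt && python3 steer.py rows.txt>/dev/null;python3 go.py -.015 .14 .0657; done; echo '[{"trans": [0, 0, 0.002]}, {}]' > rows.txt && python3 steer.py rows.txt>/dev/null;python3 go.py -.015 .14 .0657
```

```text
t 4.3333 tool move [-0.0006  0.0004  0.0073] yaw err 0.0041 tipz 0.07295628424184145 f [-0.96 -0.08 -0.07] q [ 0.03  0.2   2.07  0.    0.87 -1.69]
t 4.5 tool move [-0.0006  0.0004  0.0053] yaw err 0.0041 tipz 0.07095298942409706 f [ 0.23 -0.23  0.73] q [ 0.03  0.2   2.07  0.    0.87 -1.69]
t 4.6667 tool move [-0.0006  0.0004  0.0033] yaw err 0.0041 tipz 0.06897010439257406 f [-0.27  0.38 -0.21] q [ 0.03  0.2   2.08  0.    0.86 -1.69]
```

```bash
for i in 1 2; do echo '[{"trans": [0, 0, 0.002]}, {}]' > rows.txt && python3 steer.py rows.txt>/dev/null;python3 go.py -.015 .14 .0657; done;  python3 -c "
from rig import manip, get_image, get_state;import cv2,numpy as np
d=get_image('scene');np.savez('scene1.npz',**d)
cv2.imwrite('pics/c4.png',cv2.resize(d['img'][130:230,220:330,::-1],None,fx=5,fy=5))"
```

```text
t 4.8333 tool move [-0.0002  0.0004  0.0016] yaw err 0.0041 tipz 0.06733158830328373 f [-0.03 -0.18  2.45] q [ 0.03  0.21  2.08  0.    0.86 -1.69]
t 5.0 tool move [-0.0001  0.0004  0.0012] yaw err 0.004 tipz 0.0668802751590181 f [-4.72 -0.25 17.57] q [ 0.03  0.21  2.08  0.    0.85 -1.69]
```

View pics/c4.png

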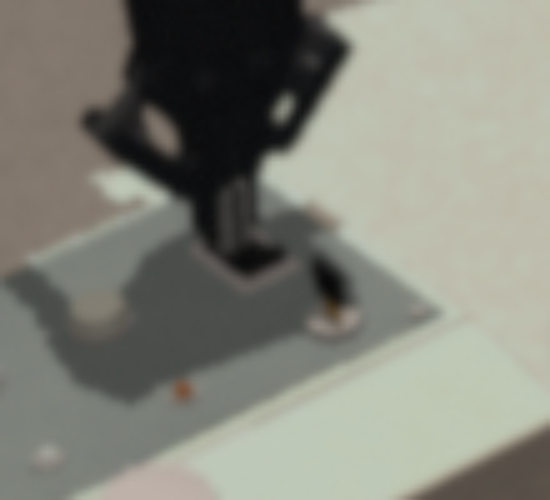

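A hard stop at 17 N with the tip at 66.9 mm matches the "on" height under the tip's rear edge (67.3 mm). I'll lift, move toward blue and check the rocker.

```bash
echo '[{"trans": [0, 0, -0.02]}, {"trans": [0, 0, -0.025]}, {"trans": [0, -0.03, 0]}, {"trans": [-0.004, -0.04, 0]}, {"trans": [-0.004, -0.04, 0]}]' > rows.txt && python3 steer.py rows.txt>/dev/null; echo '[{"trans": [-0.005, -0.03, 0]}, {}]' > rows.txt && python3 steer.py rows.txt;python3 go.py -.0021 0 .085;  python3 -c "
from rig import manip, get_image, get_state;import cv2,numpy as np
a=np.load('scene0.npz')['img'];d=get_image('scene')['img'];np.save('s2.npy',d)
cv2.imwrite('pics/c5.png',cv2.resize(np.hstack([a[160:210,240:310,::-1],d[160:210,240:310,::-1]]),None,fx=5,fy=5,interpolation=cv2.INTER_CUBIC))"
```

```text
clock: 5.63
position: [0.4414, -0.0593, 0.1326]
ee_rot: [0.002, -0.072, 0.997, -0.002]
contact_force: [1.4, -0.7, 0.1]
width: -0.0004
gripper_force: 0.0
t 5.6333 tool move [0.0015 0.006  0.0256] yaw err 0.0082 tipz 0.11062922260164257 f [ 1.44 -0.67  0.12] q [-0.29  0.19  1.96 -0.    0.99 -2.  ]
```

View pics/c5.png

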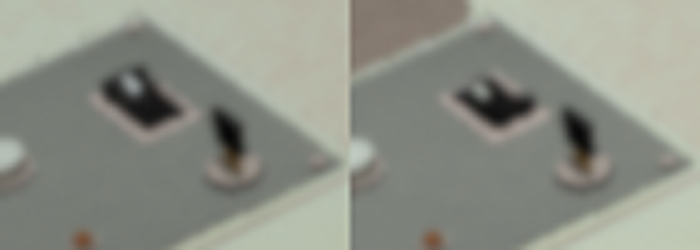

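The rocker has flipped: its far end is raised and the white line is lower. I'll press once more nearer its end so it is fully down.

```bash
echo '[{"trans": [0.003, 0.036, 0]}, {"trans": [0.004, 0.036, 0]}, {"trans": [0.004, 0.036, 0]}, {"trans": [0.008, 0.036, 0]}, {}]' > rows.txt && python3 steer.py rows.txt>/dev/null;echo '[{}]' > rows.txt && python3 steer.py rows.txt;python3 go.py -.021 .14 .0665
```

```text
clock: 6.18
position: [0.3963, 0.0876, 0.1319]
ee_rot: [-0.001, -0.077, 0.997, 0.0]
contact_force: [0.8, 0.1, 0.0]
width: 0.0
gripper_force: 0.0
t 6.1833 tool move [-0.0021 -0.0062  0.0434] yaw err -0.0013 tipz 0.1099428775592739 f [0.81 0.07 0.04] q [ 0.05  0.14  2.03  0.    0.98 -1.68]
```

```bash
echo '[{"trans": [-0.002, -0.006, 0.015]}, {"trans": [0, 0, 0.015]}, {"trans": [0, 0, 0.008]}, {"trans": [0, 0, 0.003]}, {}]' > rows.txt && python3 steer.py rows.txt>/dev/null;python3 go.py -.021 .14 .0665; for i in 1 2 ; do echo '[{"trans": [0, 0, 0.002]}, {}]' > rows.txt && python3 steer.py rows.txt>/dev/null;python3 go.py -.021 .14 .0665; done
```

```text
t 6.6 tool move [0.0011 0.0027 0.0021] yaw err 0.005 tipz 0.06856293148931666 f [ 0.05  0.59 -0.88] q [ 0.02  0.2   2.09  0.    0.86 -1.69]
t 6.7667 tool move [0.0019 0.0026 0.0009] yaw err 0.0046 tipz 0.06743024080428972 f [0.01 0.44 0.03] q [ 0.03  0.2   2.09  0.    0.85 -1.69]
t 6.9333 tool move [ 0.0023  0.0026 -0.    ] yaw err 0.0041 tipz 0.0664991688781427 f [-1.54 -0.58  9.35] q [ 0.03  0.2   2.09 -0.    0.85 -1.69]
```

Contact came at 66.5 mm, against a predicted 66.6 mm, so the rocker is fully on. Now blue.

```bash
echo '[{"trans": [0, 0, 0.001]}, {"trans": [0, 0, -0.02]}, {"trans": [0, 0, -0.025]}, {"trans": [-0.004, -0.03, 0]}, {"trans": [-0.004, -0.037, 0]}]' > rows.txt && python3 steer.py rows.txt>/dev/null; echo '[{"trans": [-0.004, -0.036, 0]}, {"trans": [-0.004, -0.034, 0]}, {}, {}]' > rows.txt && python3 steer.py rows.txt;python3 go.py -.0021 0 .082
```

```text
clock: 7.68
position: [0.4379, -0.0551, 0.1315]
ee_rot: [0.001, -0.072, 0.997, -0.0]
contact_force: [-0.1, -0.4, -0.3]
width: 0.0001
gripper_force: 0.0
t 7.6833 tool move [-0.0014  0.0012  0.0275] yaw err 0.0078 tipz 0.10950004794474025 f [-0.06 -0.37 -0.25] q [-0.28  0.19  1.97  0.    0.99 -2.  ]
```

```bash
echo '[{"trans": [-0.0014, 0.001, 0.014]}, {"trans": [0, 0, 0.012]}, {"trans": [0, 0, 0.004]}, {"trans": [0, 0, 0.002]}, {}]' > rows.txt && python3 steer.py rows.txt>/dev/null;python3 go.py -.0021 0 .0727; for i in 1 2 3; do echo '[{"trans": [0, 0, 0.0015]}, {}]' > rows.txt && python3 steer.py rows.txt>/dev/null;python3 go.py -.0021 0 .0727; done
```

```text
t 8.1 tool move [-0.0013 -0.0028  0.0043] yaw err 0.003 tipz 0.07702426840574084 f [-1.27  0.98  1.49] q [-0.27  0.23  2.01  0.    0.9  -2.  ]
t 8.2667 tool move [-0.0005 -0.0021  0.0034] yaw err 0.0037 tipz 0.07606861845727303 f [-0.53  1.45  1.98] q [-0.28  0.23  2.01  0.    0.9  -2.  ]
t 8.4333 tool move [-0.0001 -0.0019  0.0018] yaw err 0.0043 tipz 0.07451459466625046 f [-1.71  1.8   3.63] q [-0.28  0.23  2.01  0.    0.89 -2.  ]
t 8.6 tool move [ 0.0001 -0.0017  0.0002] yaw err 0.0046 tipz 0.07292675798316942 f [-0.35  3.2   4.91] q [-0.28  0.24  2.02  0.    0.89 -2.  ]
```

```bash
echo '[{"trans": [0, 0, 0.0015]}, {"trans": [0, 0, 0.001]}, {}]' > rows.txt && python3 steer.py rows.txt>/dev/null;python3 go.py -.0021 0 .0727;echo '[{}, {"trans": [0, 0, -0.018]}, {"trans": [0, 0, -0.018]}, {}, {}]' > rows.txt && python3 steer.py rows.txt>/dev/null; python3 go.py -.0021 -.065 .082
```

```text
t 8.85 tool move [ 0.0003 -0.0017 -0.0006] yaw err 0.0045 tipz 0.07208895758568779 f [-4.14  4.95 19.88] q [-0.28  0.24  2.02  0.    0.89 -2.  ]
t 9.2667 tool move [ 0.0002 -0.0657  0.0249] yaw err 0.004 tipz 0.10674249003505754 f [ 0.53  0.73 -0.6 ] q [-0.28  0.19  1.97 -0.    0.98 -2.  ]
```

Blue was pressed to its stop (20 N) and released. Now green.

```bash
echo '[{"trans": [0, -0.033, 0]}, {"trans": [0, -0.033, 0]}, {}, {}, {}]' > rows.txt && python3 steer.py rows.txt>/dev/null; python3 go.py -.0021 -.065 .078; echo '[{"trans": [0, 0, 0.013]}, {"trans": [0, 0, 0.01]}, {"trans": [0, 0, 0.004]}, {}, {}]' > rows.txt && python3 steer.py rows.txt>/dev/null;python3 go.py -.0021 -.065 .0722
```

```text
t 9.6833 tool move [-0.0017 -0.001   0.027 ] yaw err 0.0051 tipz 0.10504022754098391 f [-0.19  0.07 -0.23] q [-0.41  0.22  1.93  0.    0.99 -2.13]
t 10.1 tool move [-0.001  -0.0013  0.0068] yaw err 0.0032 tipz 0.07900367770624361 f [-0.11 -0.09  0.16] q [-0.41  0.26  1.96  0.    0.92 -2.13]
```

```bash
echo '[{"trans": [-0.001, -0.001, 0.002]}, {"trans": [0, 0, 0.002]}, {"trans": [0, 0, 0.002]}, {"trans": [0, 0, 0.0015]}, {"trans": [0, 0, 0.001]}]' > rows.txt && python3 steer.py rows.txt>/dev/null;python3 go.py -.0021 -.065 .0722;echo '[{"trans": [0, 0, 0.0005]}, {}]' > rows.txt && python3 steer.py rows.txt>/dev/null;python3 go.py -.0021 -.065 .0722
```

```text
t 10.5167 tool move [0.0015 0.0005 0.0001] yaw err 0.0048 tipz 0.07228758434626317 f [-2.12  3.98 21.23] q [-0.41  0.27  1.97  0.    0.9  -2.13]
t 10.6833 tool move [0.0015 0.0005 0.0002] yaw err 0.0047 tipz 0.07239293986391607 f [-1.38  3.73 17.11] q [-0.41  0.27  1.97  0.    0.9  -2.13]
```

```bash
for i in 1 2 3 4 5 ; do echo '[{}, {}, {}, {}, {}]' > rows.txt && python3 steer.py rows.txt|sed -n '1p;4p'; done; echo '[{"trans": [0, 0, -0.015]}, {"trans": [0, 0, -0.03]}, {"trans": [0, 0, -0.04]}, {"trans": [0, 0, -0.03]}, {}]' > rows.txt && python3 steer.py rows.txt>/dev/null; echo '[{}, {}, {}]' > rows.txt && python3 steer.py rows.txt
python3 -c "
from rig import manip, get_image, get_state;import cv2
cv2.imwrite('pics/c6.png',get_image('scene')['img'][...,::-1])"
```

```text
clock: 11.1
contact_force: [-2.4, 2.5, 17.7]
clock: 11.52
contact_force: [-1.7, 3.6, 16.7]
clock: 11.93
contact_force: [-2.0, 2.6, 17.3]
clock: 12.35
contact_force: [-2.1, 3.2, 16.8]
clock: 12.77
contact_force: [-1.5, 3.2, 17.7]
clock: 13.43
position: [0.4482, -0.1181, 0.2057]
ee_rot: [-0.001, -0.074, 0.997, 0.001]
contact_force: [-0.0, 0.1, -0.5]
width: 0.0002
gripper_force: 0.0
```

View pics/c6.png

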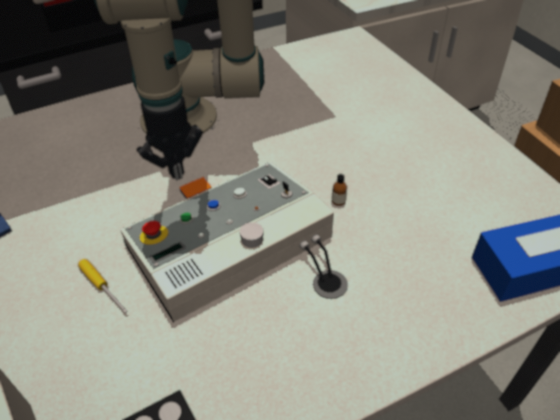

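The rocker is on at (268,181), the buttons are out, and the tin (251,233), bottle (340,190), probe box (196,187) and driver (100,285) have not moved. The arm is clear of everything.

```bash
python3 -c "
from rig import manip, get_image, get_state;print(manip.sign_off())"
```

```text
the job is handed in; nothing more can be done
None
```

I handed the job in at about 13.5 s: mains rocker on, blue pressed right in and released, green held in for just over two seconds and released. The last picture shows the tin, bottle, probe box and screwdriver where they started; the sign-off returned no verdict.

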